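Seat the spare night lights in the empty charging wells

TASK

Two of the pebble night lights were left lying on the flat front part of the charging dock and are not charging. Slide each of them along the dock, without lifting it, into a charging well that is still empty, so that it drops fully home and sits level and centred in the dish. Leave the light that is already charging in its well, and do not disturb the other things on the shelf.

Things in the scene. Friction and masses are not known exactly. Their poses are not given: they have to be found in the camera images.
- light_1: pebble night light, one of three alike: a disc 88 mm across, 39 mm tall, grey underside, white domed top with a metal button, 0.16 to 0.28 kg. Origin: centre of the underside, a flat foot 48 mm across, from which the underside curves up like a saucer (76 mm across 11.5 mm up) to its widest, 19 to 22 mm up. z is up when level, yaw random. It slides when pushed at the side with 0.5 N or so
- light_2: pebble night light, one of three alike: a disc 88 mm across, 39 mm tall, grey underside, white domed top with a metal button, 0.16 to 0.28 kg. Origin: centre of the underside, a flat foot 48 mm across, from which the underside curves up like a saucer (76 mm across 11.5 mm up) to its widest, 19 to 22 mm up. z is up when level, yaw random. It slides when pushed at the side with 0.5 N or so
- light_3: pebble night light, one of three alike: a disc 88 mm across, 39 mm tall, grey underside, white domed top with a metal button, 0.16 to 0.28 kg. Origin: centre of the underside, a flat foot 48 mm across, from which the underside curves up like a saucer (76 mm across 11.5 mm up) to its widest, 19 to 22 mm up. z is up when level, yaw random. It slides when pushed at the side with 0.5 N or so
- bay_a_mouth (a point): centre of the 78 mm round mouth of one of three dished wells, level with the deck, 24 mm above the shelf; the dish is 11.5 mm deep with a level floor 52 mm across and sides sloped at 41 degrees. Axes as the dock's. The wells lie 130 mm apart in a row along the dock's y, in varying order; one starts with a light in it. Fully home, a light's foot is on the dish floor
- bay_b_mouth (a point): centre of the 78 mm round mouth of one of three dished wells, level with the deck, 24 mm above the shelf; the dish is 11.5 mm deep with a level floor 52 mm across and sides sloped at 41 degrees. Axes as the dock's. The wells lie 130 mm apart in a row along the dock's y, in varying order; one starts with a light in it. Fully home, a light's foot is on the dish floor
- bay_c_mouth (a point): centre of the 78 mm round mouth of one of three dished wells, level with the deck, 24 mm above the shelf; the dish is 11.5 mm deep with a level floor 52 mm across and sides sloped at 41 degrees. Axes as the dock's. The wells lie 130 mm apart in a row along the dock's y, in varying order; one starts with a light in it. Fully home, a light's foot is on the dish floor
- dock: charging dock, fixed, 285 x 412 mm. Origin: centre of its footprint, at shelf height; x points from the flat walnut apron (towards the robot) to the row of wells. Apron and wells share one flat deck, 24 mm above the shelf, 400 mm wide in y, x from -135 to +131 mm. A lip 6 mm high runs along the back and along both sides of the wells, none round the apron, where two lights start
- lockbox: tin lockbox with a lever latch, bystander, fixed, 155 x 205 mm and 93 mm high, its lever standing 10 mm out at the front, left of the dock. Origin: centre of its underside
- flashlight: orange flashlight lying down, bystander, 166 mm long along its x, 45 mm thick, right of the dock. Origin: midway along it, on the shelf
- keys: two car keys on a clip, bystander, about 110 mm long and 60 mm wide, 8 mm high, beside the front left corner of the dock. Origin: where the keys meet the clip, on the shelf
- puck: white watch charger puck, bystander, 33 mm across, 8 mm high, behind the dock. Origin: centre of its underside

How it is judged:
At the end, for the whole second after the job is handed in: All three wells hold one light each, the light that was charging at the start still in its own: each light's origin within 5 mm of the well's axis and at least 8 mm below the well's mouth, tilted less than 0.12 rad (7 degrees), at rest and let go (horizontal distance between light_1 and bay_a_mouth below 0.005 m and z of light_1 in the frame of bay_a_mouth below -0.008 m and angle between light_1's own z axis and vertical below 0.12 rad and ((horizontal distance between light_2 and bay_b_mouth below 0.005 m and z of light_2 in the frame of bay_b_mouth below -0.008 m and angle between each of light_2, light_3's own z axis and vertical below 0.12 rad and horizontal distance between light_3 and bay_c_mouth below 0.005 m and z of light_3 in the frame of bay_c_mouth below -0.008 m) or (horizontal distance between light_2 and bay_c_mouth below 0.005 m and z of light_2 in the frame of bay_c_mouth below -0.008 m and angle between each of light_2, light_3's own z axis and vertical below 0.12 rad and horizontal distance between light_3 and bay_b_mouth below 0.005 m and z of light_3 in the frame of bay_b_mouth below -0.008 m)) and linear speed of each of light_1, light_2, light_3 below 0.01 m/s); the robot touches nothing.
It fails at once if the light that is already charging is pushed out of place (more than 6 mm) (distance of light_1 from where it was at the start of the episode above 0.006 m).
It fails at once if a light is lifted more than 25 mm off the deck (height (world z) of any of light_1, light_2, light_3 above 0.049 m).
It fails at once if a light is tipped past 50 degrees or falls off the dock (angle between any of light_1, light_2, light_3's own z axis and vertical above 0.87 rad or height (world z) of any of light_1, light_2, light_3 below 0.008 m).
It fails at once if the flashlight, the keys or the watch charger is moved more than 20 mm (distance of any of flashlight, keys, puck from where it was at the start of the episode above 0.02 m).
It fails at once if the lockbox is struck with more than 15 N (contact force between lockbox and the arm above 15 N).
It also fails if it takes over 58 s, if anything falls off the work surface, if the arm or the gripper's body presses on something with over 40 N, if the wrist force passes 120 N, or if a joint passes its speed limit or range.

ROBOT

A 7-joint arm with a two-finger parallel gripper is mounted at the origin on the work surface. World frame = base frame: x ahead of the robot, y to its left, z up, the work surface at z = 0. Lengths are in m, angles in rad, forces in N, time in s.
With the tool pointing down it reaches from about 0.4 to 0.85 m from the base axis. Payload 4.5 kg.
Tool frame: the origin (TCP) lies midway between the tips of the shut fingers; the grasp point (between the pads) lies 19 mm behind it; y points along the fingers, z is the direction in which the jaws open and shut, and the axes are right-handed (so a half turn about y gives the same grasp; the last joint's range is limited). The gripper opens to 88 mm and grips with 3 to 60 N. Pads are 18 mm wide; open, the fingers measure 123 mm over their backs; the gripper's body (75 mm by 187 mm) begins 45 mm behind the grasp point.
Start: joints at [-1.145, 0.689, -0.195, 1.565, 0.157, 0.902, -0.215], TCP at [0.239, 0.578, 0.201] pointing down, gripper open.
Joint ranges: [-3.01, 3.01], [-0.46, 2.08], [-1.47, 1.51], [0.13, 2.56], [-1, 4.14], [0.04, 2.09], [-2.66, 2.66]. Speed limits (rad/s): [2.57, 2.57, 3.14, 3.14, 3.14, 3.14, 3.14].

INTERFACE

Orientations are given as a unit quaternion [x, y, z, w].
In Python, from plant import r, snapshot, get_calibration, job, boxes_of gives the robot as it stands. The module is installed in compiled form; this text tells all that it offers.
- The arm moves only by the shell command python3 -m handwheel 'ROWS' [OPENING] [FORCE]. ROWS is JSON, a list that holds one entry, the list of rows, each a list of 6 numbers: the shift along the tool's x, y, z as a fraction of full scale, then the turn, a rotation vector about the tool's x, y, z as a fraction of full scale. In form: [[[x, y, z, wx, wy, wz], ...]]. A call has 1 to 12 rows; each row is the pose to reach, as a shift and turn from the pose commanded when the call began, along the tool's axes at that moment, turning the shorter way round; what a row does not reach only later rows make up. Full scale, the value 1, is 100 cm for a shift and 180 degrees for a turn. A row lasts 1/12 s, in which the tool goes at most 41.7 mm and 7.16 degrees, less where a joint would pass 70% of its speed; a pose out of reach is approached as far as the arm can. A call with a number of a shift or a turn outside -1 to 1 is refused whole. A call with a gripper value outside its range is refused whole. OPENING is the opening, from -1 (shut) to 1 (fully open), set as the call begins (- or left out, the last holds). The fingers move at their own pace and stop on an object; FORCE is the grip in N (left out, the last holds). Time passes only in rows, so rows that repeat a pose let the fingers close. It gives the time, the measured TCP pose, the force and the opening at its end, in the units of the state.
- r.get_state(): the state, without advancing time (a new reading comes with each control period).
- snapshot(name): name is "scene" or "top"; returns the picture (400x640x3 uint8, red, green, blue); there is no depth.
- get_calibration(name): a dict with "fx", "fy", "cx", "cy" (pixels), "T" (4x4, takes a point from camera to world coordinates). Camera axes: x right, y down, z forward; pixel columns grow to the right and rows downward; lengths in m; the calibration is good to about 2 mm. A picture is of the moment at which its call begins. get_calibration takes no time and is no camera call.
- job.finish_job(): hands the job in, once; it reports no verdict.
Trained networks look in the newest picture that a camera, given by its name, has taken for a name from the list of things; names that differ only in an ending like _2 or _b are one class to them, and where a whole thing is asked for, a point or a joint stands for the part that bears it (a point fixed in the world has none). Each returns a list of dicts, best first, with "confidence" (0 to 1); they miss things now and then, are a little off and sometimes report something else, mostly with a low value. They report only what shows in the picture. A call takes as long as a camera call.
- boxes_of(thing, camera): "bbox" ([left, top, right, bottom] in pixels, round what is visible of it).
The state is a dict: "clock": time; "q": joint angles; "qd": joint speeds; "joint_torque": joint torques, N m; "tool_pos": TCP position; "eef_rot": TCP orientation; "contact_force": force on the tool from outside, world axes, zero at the start; "moment": the same for the moment, N m; "opening": opening from 0.0 (shut) to 1.0 (fully open).
Only numpy, scipy, OpenCV 4.12 (cv2) and the standard library are available. Lean on these libraries where they do the work, as an engineer would, in place of code of your own. Each camera call takes 0.05 s, during which the arm holds its last target. There are 200 camera calls.

## Working session

There is one attempt and no reset: what is moved stays moved. The work goes in short steps, Python scripts to look and compute and a shell command to move; the robot and the scene stay as the last step left them, time stands still between calls to the robot, and variables do not carry over. Pictures are saved under pics/ and viewed, about 8 in all and at most 12, crops included, and the job is handed in when it is done.

```bash
mkdir -p pics; python3 - <<'E'
from plant import r, snapshot, get_calibration, boxes_of
import cv2, numpy as np
print(r.get_state())
for c in("top","scene"):
    im=snapshot(c); cv2.imwrite(f"pics/{c}0.png",im[:,:,::-1])
    k=get_calibration(c); print(c,k)
    for t in("light_1","bay_a_mouth","dock"):
        print(t,[(np.round(b["bbox"]).tolist(),round(b["confidence"],2)) for b in boxes_of(t,c)])
E
```

```text
{'clock': 0.0, 'q': array([-1.14518664,  0.69000176, -0.19451999,  1.56630469,  0.1572962 ,
        0.90250395, -0.21510869]), 'qd': array([-0.00125601, -0.00025014, -0.00066953, -0.00030006,  0.00034778,
       -0.000141  ,  0.00096055]), 'joint_torque': array([-7.54656685e-04, -5.27564442e+01, -1.26727480e+00, -1.53426254e+01,
       -5.26610459e-02,  6.49791284e-03,  1.65852175e-04]), 'tool_pos': array([0.23844711, 0.57698374, 0.19990964]), 'eef_rot': array([ 0.6942263 , -0.13769852,  0.13753317, -0.69294559]), 'contact_force': array([-0.76902069, -0.08331531,  0.24508357]), 'moment': array([ 0.03258668,  0.01565174, -0.0341705 ]), 'opening': 0.9990822831131019}
top {'fx': 368.05009184907937, 'fy': 368.05009184907937, 'cx': 318.9803143693022, 'cy': 196.2649884937653, 'T': array([[ 0.0118149 , -0.98459226,  0.17446629,  0.43123705],
       [-0.99992783, -0.01125348,  0.00420686,  0.03905746],
       [-0.00217869, -0.1745034 , -0.98465416,  0.83532665],
       [ 0.        ,  0.        ,  0.        ,  1.        ]])}
light_1 [([326.0, 164.0, 361.0, 200.0], 0.6), ([275.0, 219.0, 315.0, 264.0], 0.55)]
bay_a_mouth [([313.0, 152.0, 380.0, 212.0], 0.9)]
dock [([247.0, 138.0, 441.0, 282.0], 0.84)]
scene {'fx': 454.1537668719866, 'fy': 454.1537668719866, 'cx': 322.59477959538, 'cy': 195.1859868803722, 'T': array([[ 5.03852251e-01,  6.72806104e-01, -5.41723966e-01,
         1.14988777e+00],
       [ 8.63789637e-01, -3.92893827e-01,  3.15439224e-01,
        -3.01294174e-01],
       [-6.10566552e-04, -6.26870311e-01, -7.79123379e-01,
         8.73588232e-01],
       [ 0.00000000e+00,  0.00000000e+00,  0.00000000e+00,
         1.00000000e+00]])}
light_1 [([292.0, 205.0, 331.0, 235.0], 0.94), ([232.0, 171.0, 268.0, 203.0], 0.75), ([305.0, 147.0, 337.0, 174.0], 0.71)]
bay_a_mouth [([275.0, 191.0, 350.0, 254.0], 0.74), ([202.0, 138.0, 403.0, 286.0], 0.51)]
dock [([203.0, 138.0, 405.0, 288.0], 0.65)]
```

View pics/top0.png

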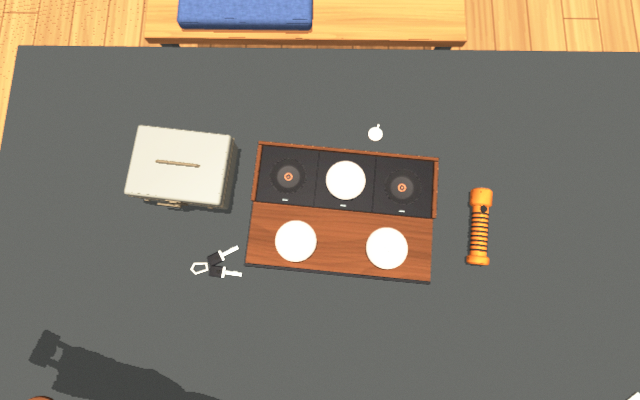

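View pics/scene0.png

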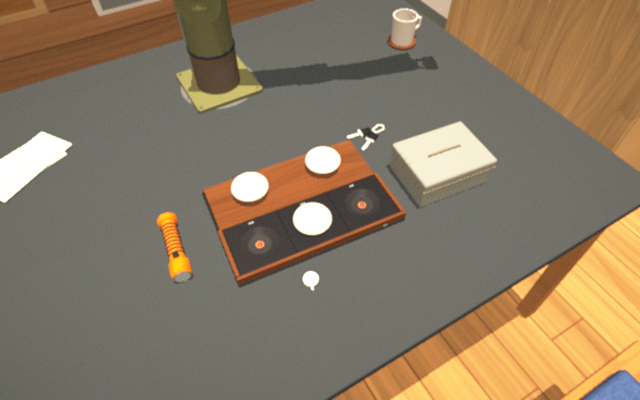

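Top view: lights lie on the apron at about (296,241) and (387,248), and the charging light is in the middle well at (346,180). The empty wells are at (288,176) and (402,188). The scene view agrees. Next I'll turn these into positions using both cameras.

```bash
cat >h.py <<'E'
from plant import r, snapshot, get_calibration, boxes_of
import cv2, numpy as np
from scipy.spatial.transform import Rotation as R
def ray(c,uv,z):
    k=get_calibration(c);T=k["T"]
    d=T[:3,:3]@[(uv[0]-k["cx"])/k["fx"],(uv[1]-k["cy"])/k["fy"],1]
    return T[:3,3]+d*(z-T[2,3])/d[2]
def lights(c,im,roi):
    x0,y0,x1,y1=roi; hsv=cv2.cvtColor(im,cv2.COLOR_RGB2HSV)
    m=((hsv[...,1]<70)&(hsv[...,2]>150)).astype(np.uint8); k=np.zeros_like(m);k[y0:y1,x0:x1]=m[y0:y1,x0:x1]
    n,_,s,ce=cv2.connectedComponentsWithStats(k)
    return [(s[i,:4].tolist(),int(s[i,4]),np.round(ce[i],1)) for i in range(1,n) if s[i,4]>300]
def rings(im,roi):
    x0,y0,x1,y1=roi; hsv=cv2.cvtColor(im,cv2.COLOR_RGB2HSV)
    m=((hsv[...,0]<22)&(hsv[...,1]>90)&(hsv[...,2]>110)).astype(np.uint8); k=np.zeros_like(m);k[y0:y1,x0:x1]=m[y0:y1,x0:x1]
    n,_,s,ce=cv2.connectedComponentsWithStats(k)
    return [(s[i,:4].tolist(),int(s[i,4]),np.round(ce[i],1)) for i in range(1,n) if s[i,4]>6]
E
python3 - <<'E'
from h import *
t=cv2.imread("pics/top0.png")[:,:,::-1].copy();s=cv2.imread("pics/scene0.png")[:,:,::-1].copy()
for c,im,roi in(("top",t,(245,145,445,285)),("scene",s,(205,140,400,270))):
    for l in lights(c,im,roi): print(c,l,ray(c,l[2],.05).round(4),ray(c,l[2],.0385).round(4))
for roi in((275,165,300,190),(390,176,415,200)):
    for l in rings(t,roi): print("ring",l,ray("top",l[2],.0125).round(4))
for roi in((245,230,275,255),(345,193,380,215)):
    for l in rings(s,roi): print("ringS",l,ray("scene",l[2],.0125).round(4))
for n,p in dict(fl=(247,265),fr=(430,281)).items(): print(n,ray("top",p,.024).round(4))
for n,p in dict(lbR=(236,137),lbRf=(222,206)).items(): print(n,ray("top",p,.093).round(4))
st=r.get_state();print(R.from_quat(st["eef_rot"]).as_matrix().round(3))
E
```

```text
top ([326, 161, 40, 39], 1246, array([345.3, 179.8])) [ 0.6076 -0.0146  0.05  ] [ 0.6101 -0.0154  0.0385]
top ([275, 221, 42, 41], 1348, array([295.3, 240.8])) [0.4739 0.0915 0.05  ] [0.4745 0.0923 0.0385]
top ([366, 228, 42, 41], 1371, array([386.5, 248. ])) [ 0.461  -0.1016  0.05  ] [ 0.4614 -0.1037  0.0385]
scene ([305, 145, 35, 29], 760, array([322.1, 159.2])) [0.4774 0.0889 0.05  ] [0.4681 0.0944 0.0385]
scene ([231, 171, 37, 30], 870, array([249.1, 185.9])) [ 0.4652 -0.1039  0.05  ] [ 0.4556 -0.1011  0.0385]
scene ([293, 202, 39, 33], 1017, array([311.8, 218.3])) [ 0.6224 -0.0221  0.05  ] [ 0.615  -0.0182  0.0385]
ring ([284, 172, 9, 9], 59, array([288. , 176.3])) [0.6227 0.1142 0.0125]
ring ([398, 183, 9, 9], 62, array([401.7, 187.2])) [ 0.6002 -0.1457  0.0125]
ringS ([255, 240, 10, 9], 77, array([259.5, 243.9])) [ 0.6009 -0.1453  0.0125]
ringS ([357, 201, 10, 8], 68, array([361.5, 204.5])) [0.6229 0.1133 0.0125]
fl [0.4219 0.1968 0.024 ]
fr [ 0.3927 -0.1983  0.024 ]
lbR [0.6877 0.2188 0.093 ]
lbRf [0.5403 0.2398 0.093 ]
[[ 0.924 -0.     0.382]
 [-0.382 -0.     0.924]
 [ 0.    -1.    -0.   ]]
```

Both cameras agree, and the wells come out 260 mm apart, as specified. I'll push each light with the open fingers as a two-point cradle, starting with the left light.

```bash
cat >>h.py <<'E'
def to(p,yaw):
    s=r.get_state();M=R.from_quat(s["eef_rot"]).as_matrix()
    x=np.array([np.cos(yaw),np.sin(yaw),0]);y=np.array([0,0,-1.]);G=np.c_[x,y,np.cross(x,y)]
    d=M.T@(np.array(p)-s["tool_pos"]);w=R.from_matrix(M.T@G).as_rotvec()/np.pi
    print("t",round(s["clock"],2),"pos",s["tool_pos"].round(4),"F",s["contact_force"].round(2),"open",round(s["opening"],3),"row",d.round(4),w.round(4),"mm",round(np.linalg.norm(d)*1e3))
E
python3 -m handwheel '[[[0.352,0.08,-0.39,0,-0.171,0],[0.352,0.08,-0.39,0,-0.171,0],[0.352,0.08,-0.39,0,-0.171,0],[0.352,0.08,-0.39,0,-0.171,0],[0.352,0.08,-0.39,0,-0.171,0],[0.352,0.08,-0.39,0,-0.171,0],[0.352,0.08,-0.39,0,-0.171,0],[0.352,0.08,-0.39,0,-0.171,0],[0.352,0.08,-0.39,0,-0.171,0],[0.352,0.08,-0.39,0,-0.171,0],[0.352,0.08,-0.39,0,-0.171,0],[0.352,0.08,-0.39,0,-0.171,0]]]' 0.364 20
python3 -c "
from h import *
to([.4156,.083,.12],.1475)"
```

```text
clock: 1.4
tool_pos: [0.4053, 0.1104, 0.1254]
eef_rot: [-0.705, -0.052, 0.051, 0.705]
contact_force: [1.3, -0.4, 0.7]
opening: 0.685
t 1.4 pos [0.4053 0.1104 0.1254] F [ 1.34 -0.42  0.7 ] open 0.685 row [ 0.0062  0.0054 -0.0286] [-0.0001 -0.0005  0.0003] mm 30
```

```bash
python3 -m handwheel '[[[0.006,0.005,-0.0286,0,0,0],[0.006,0.005,-0.0286,0,0,0],[0.006,0.005,-0.0286,0,0,0]]]'
python3 -c "
from h import *
to([.4156,.083,.03],.1475)
cv2.imwrite('pics/t1.png',cv2.resize(snapshot('top')[120:300,220:460,::-1],None,fx=3,fy=3))"
```

```text
clock: 1.65
tool_pos: [0.4153, 0.0829, 0.1203]
eef_rot: [0.705, 0.05, -0.05, -0.705]
contact_force: [0.1, 0.8, 0.2]
opening: 0.681
t 1.65 pos [0.4153 0.0829 0.1203] F [0.07 0.85 0.18] open 0.681 row [0.0003 0.0903 0.0001] [ 0.0001 -0.0022  0.    ] mm 90
```

View pics/t1.png

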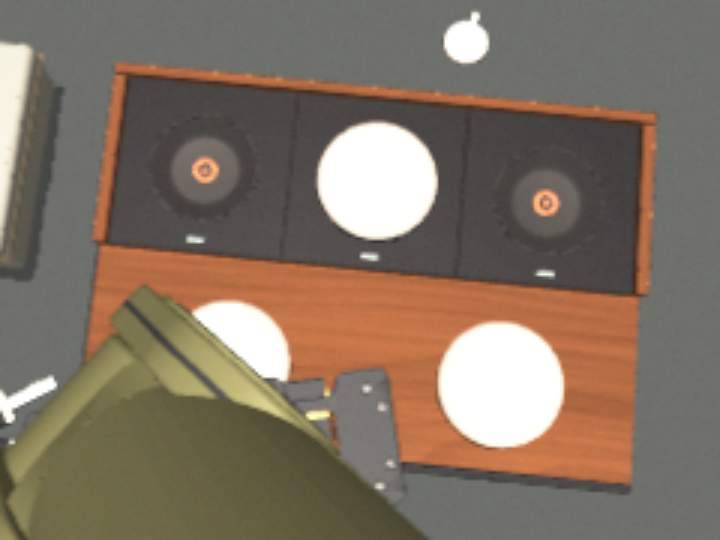

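Gripper stands behind the left light (crop ≈ (235,340)), fingers spread to 60 mm, and nothing else is near. Now I'll descend.

```bash
python3 -m handwheel '[[[0,0.03,0,0,0,0],[0,0.06,0,0,0,0],[0,0.08,0,0,0,0],[0,0.09,0,0,0,0],[0,0.09,0,0,0,0],[0,0.09,0,0,0,0]]]'
python3 -c "
from h import *
W=np.array([.6228,.1138]);u=np.array([np.cos(.1475),np.sin(.1475)])
to([*(W-.0412*u),.03],.1475)"
```

```text
clock: 2.2
tool_pos: [0.4144, 0.0865, 0.0304]
eef_rot: [-0.705, -0.052, 0.053, 0.705]
contact_force: [0.2, -0.8, -0.4]
opening: 0.677
t 2.2 pos [0.4144 0.0865 0.0304] F [ 0.24 -0.84 -0.4 ] open 0.677 row [ 0.169   0.0003 -0.0038] [-0.0002  0.0004 -0.0001] mm 169
```

```bash
python3 -m handwheel '[[[0.008,0,-0.004,0,0,0],[0.016,0,-0.004,0,0,0],[0.024,0,-0.004,0,0,0],[0.032,0,-0.004,0,0,0],[0.040,0,-0.004,0,0,0],[0.048,0,-0.004,0,0,0],[0.056,0,-0.004,0,0,0],[0.064,0,-0.004,0,0,0],[0.072,0,-0.004,0,0,0],[0.080,0,-0.004,0,0,0],[0.086,0,-0.004,0,0,0],[0.09,0,-0.004,0,0,0]]]'
python3 -c "
from h import *
W=np.array([.6228,.1138]);u=np.array([np.cos(.1475),np.sin(.1475)])
to([*(W-.0412*u),.03],.1475)
for c,roi in(('top',(245,145,445,285)),('scene',(205,140,400,270))):
    im=snapshot(c);cv2.imwrite(f'pics/{c}2.png',im[:,:,::-1])
    for l in lights(c,im,roi): print(c,l,ray(c,l[2],.045).round(4))
a=cv2.imread('pics/scene2.png')[110:290,180:420];cv2.imwrite('pics/s2.png',cv2.resize(a,None,fx=3,fy=3))"
```

```text
clock: 3.2
tool_pos: [0.5054, 0.094, 0.0307]
eef_rot: [-0.705, -0.052, 0.051, 0.705]
contact_force: [0.3, 0.7, 1.2]
opening: 0.68
t 3.2 pos [0.5054 0.094  0.0307] F [0.29 0.68 1.22] open 0.68 row [0.0778 0.0007 0.0025] [-0.0001 -0.0007  0.0003] mm 78
scene ([308, 148, 32, 26], 346, array([328.1, 162.2])) [0.4897 0.099  0.045 ]
scene ([231, 171, 37, 30], 872, array([249. , 185.9])) [ 0.4609 -0.1029  0.045 ]
scene ([293, 202, 39, 33], 1019, array([311.8, 218.2])) [ 0.6189 -0.0203  0.045 ]
```

View pics/s2.png

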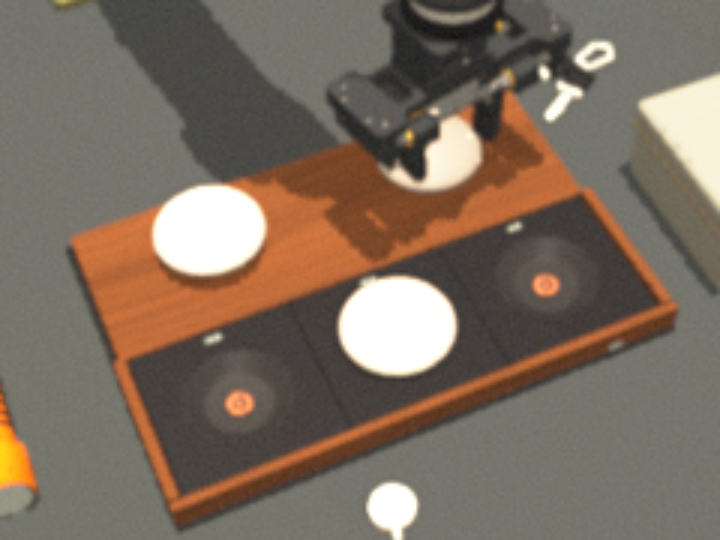

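```bash
python3 -c "
from h import *
k=get_calibration('scene');T=np.linalg.inv(k['T'])
def pr(p):
    c=T[:3,:3]@np.array(p)+T[:3,3];return [round(k['fx']*c[0]/c[2]+k['cx']),round(k['fy']*c[1]/c[2]+k['cy'])]
s=r.get_state();p=s['tool_pos'];z=R.from_quat(s['eef_rot']).as_matrix()[:,2]
print('tcp',pr(p),'tips',pr(p+.03*z),pr(p-.03*z),pr(p+.0475*z),pr(p-.0475*z),'light0',pr([.474,.0917,.045]),'expected',pr([.546,.1,.045]),z)
a=cv2.imread('pics/scene2.png')[125:195,275:395];cv2.imwrite('pics/s2b.png',cv2.resize(a,None,fx=6,fy=6,interpolation=cv2.INTER_CUBIC))"
```

```text
tcp [329, 171] tips [339, 165] [320, 177] [344, 162] [314, 180] light0 [322, 159] expected [340, 177] [-1.44467746e-01  9.89509416e-01  4.31854278e-04]
```

View pics/s2b.png

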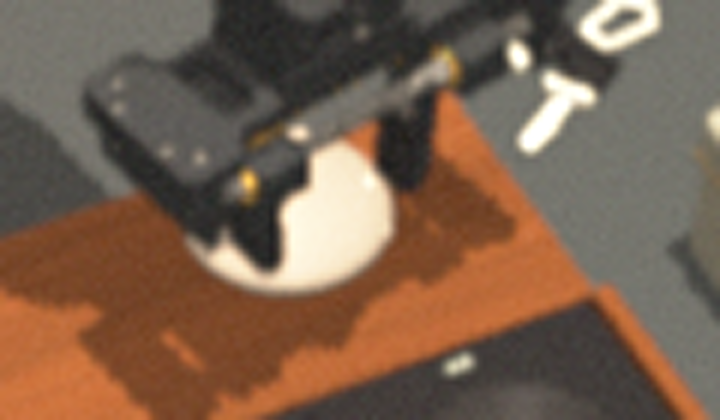

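The light has hardly moved. It was at (322,159) and is now at about (324,161), and the finger tips show at (319,170) and (343,156), higher than the TCP height implies. The open finger tips are evidently set back well above the TCP, so they passed over the dome. I'll lift straight up, retreat, narrow the opening and measure how far the tips are retracted.

```bash
python3 -m handwheel '[[[0,-0.03,0,0,0,0],[0,-0.06,0,0,0,0],[-0.04,-0.06,0,0,0,0],[-0.08,-0.06,0,0,0,0],[-0.09,-0.06,0,0,0,0],[-0.09,-0.06,0,0,0,0],[-0.09,-0.06,0,0,0,0],[-0.09,-0.06,0,0,0,0]]]' -0.1
python3 -c "
from h import *
W=np.array([.6228,.1138]);u=np.array([np.cos(.1475),np.sin(.1475)])
to([*(W-.0412*u),.03],.1475)
k=get_calibration('scene');T=np.linalg.inv(k['T'])
def pr(p):
    c=T[:3,:3]@np.array(p)+T[:3,3];return np.round([k['fx']*c[0]/c[2]+k['cx']-260,k['fy']*c[1]/c[2]+k['cy']-80],1)*6
s=r.get_state();p=s['tool_pos'];M=R.from_quat(s['eef_rot']).as_matrix();z=M[:,2];o=s['opening']*.044
for h in(0,.01,.02,.03):
  print(h,[pr(p+a*z-h*M[:,1]).tolist() for a in(o,-o)])
im=snapshot('scene');
a=im[80:180,260:390,::-1];cv2.imwrite('pics/s3.png',cv2.resize(a,None,fx=6,fy=6,interpolation=cv2.INTER_CUBIC))
print(lights('scene',im,(205,140,400,270)))"
```

```text
clock: 3.97
tool_pos: [0.4169, 0.0814, 0.0905]
eef_rot: [-0.705, -0.052, 0.051, 0.706]
contact_force: [-0.7, -0.9, -1.0]
opening: 0.454
t 3.97 pos [0.4169 0.0814 0.0905] F [-0.73 -0.94 -0.97] open 0.454 row [0.1672 0.0608 0.0021] [-0.0002 -0.0007  0.0006] mm 178
0 [[321.0, 301.79999999999995], [244.20000000000002, 343.20000000000005]]
0.01 [[320.4, 283.79999999999995], [243.60000000000002, 325.79999999999995]]
0.02 [[320.4, 265.79999999999995], [242.39999999999998, 307.79999999999995]]
0.03 [[319.79999999999995, 247.20000000000002], [241.20000000000002, 289.20000000000005]]
[([305, 146, 35, 27], 745, array([322.3, 159.4])), ([231, 171, 37, 31], 875, array([249. , 185.9])), ([293, 202, 39, 33], 1021, array([311.8, 218.2]))]
```

View pics/s3.png

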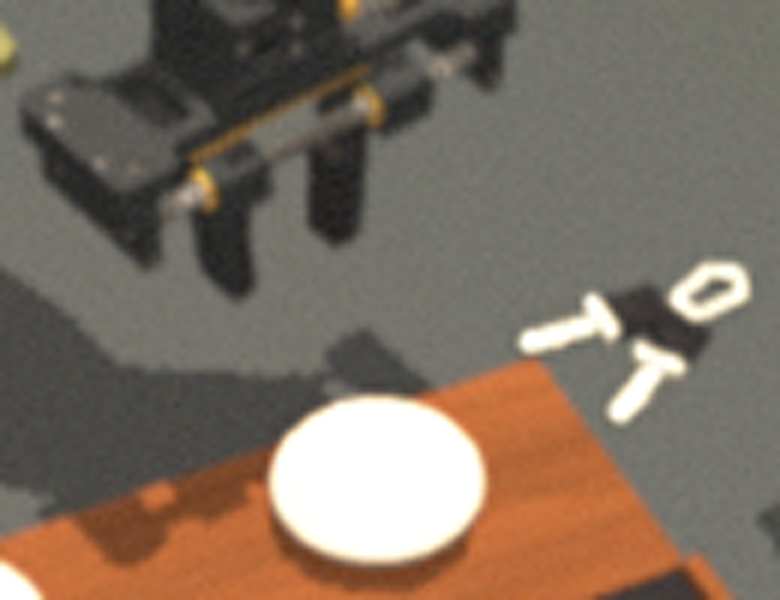

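Both tips appear about 28 mm above where the reported TCP would put them, at either opening, and the gripper body shows a similar offset. The light is still at its start pixel (322.3,159.4). I'll descend further in small steps, watching the force.

```bash
python3 -m handwheel '[[[0,0.03,0.002,0,0,0],[0,0.05,0.002,0,0,0],[0,0.065,0.002,0,0,0],[0,0.07,0.002,0,0,0],[0,0.07,0.002,0,0,0],[0,0.07,0.002,0,0,0]]]' 0.136
python3 -m handwheel '[[[0,0.005,0,0,0,0],[0,0.01,0,0,0,0],[0,0.013,0,0,0,0],[0,0.013,0,0,0,0],[0,0.013,0,0,0,0]]]'
python3 -c "
from h import *
W=np.array([.6228,.1138]);u=np.array([np.cos(.1475),np.sin(.1475)])
to([*(W-.0452*u),.004],.1475)
im=snapshot('scene');
a=im[80:180,260:390,::-1];cv2.imwrite('pics/s4.png',cv2.resize(a,None,fx=6,fy=6,interpolation=cv2.INTER_CUBIC))
print(lights('scene',im,(205,140,400,270)))"
```

```text
clock: 4.52
tool_pos: [0.416, 0.083, 0.0194]
eef_rot: [-0.705, -0.052, 0.052, 0.705]
contact_force: [-0.9, 0.6, -1.3]
opening: 0.568
clock: 4.93
tool_pos: [0.416, 0.0828, 0.007]
eef_rot: [-0.705, -0.051, 0.051, 0.706]
contact_force: [0.1, -0.1, -0.2]
opening: 0.564
t 4.93 pos [0.416  0.0828 0.007 ] F [ 0.12 -0.14 -0.21] open 0.564 row [0.1639 0.0031 0.0007] [-0.0003 -0.0008  0.0003] mm 164
[([305, 146, 35, 28], 750, array([322.3, 159.4])), ([231, 171, 37, 31], 874, array([249., 186.])), ([293, 202, 39, 33], 1017, array([311.8, 218.3]))]
```

View pics/s4.png

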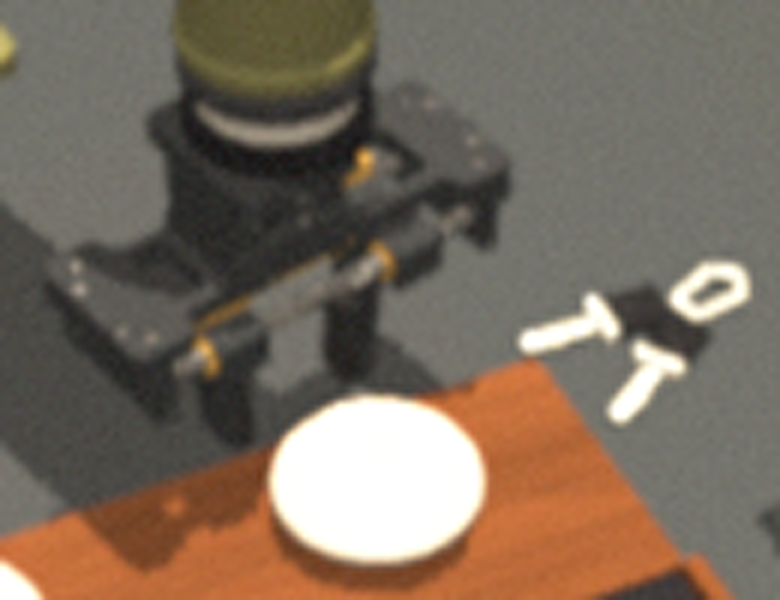

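```bash
python3 -c "
from h import *
for uv in((300,154.2),(319.2,143.3)):
  for z in(.007,.021,.035):print(uv,z,ray('scene',uv,z).round(3))
k=get_calibration('top');T=np.linalg.inv(k['T'])
def pr(p):
    c=T[:3,:3]@np.array(p)+T[:3,3];return np.array([k['fx']*c[0]/c[2]+k['cx']-230,k['fy']*c[1]/c[2]+k['cy']-180])*4
s=r.get_state();p=s['tool_pos'];M=R.from_quat(s['eef_rot']).as_matrix()
im=cv2.resize(snapshot('top')[180:320,230:430,::-1],None,fx=4,fy=4,interpolation=cv2.INTER_CUBIC)
for h,col in((.064,(0,0,255)),(.092,(0,255,0))):
  q=[pr(p+a*M[:,0]+b*M[:,2]-h*M[:,1]) for a,b in((.0375,.0935),(.0375,-.0935),(-.0375,-.0935),(-.0375,.0935))]
  cv2.polylines(im,[np.int32(q)],True,col,1)
cv2.imwrite('pics/t4.png',im)"
```

```text
(300, 154.2) 0.007 [0.397 0.068 0.007]
(300, 154.2) 0.021 [0.409 0.062 0.021]
(300, 154.2) 0.035 [0.422 0.056 0.035]
(319.2, 143.3) 0.007 [0.388 0.132 0.007]
(319.2, 143.3) 0.021 [0.4   0.125 0.021]
(319.2, 143.3) 0.035 [0.412 0.118 0.035]
```

View pics/t4.png

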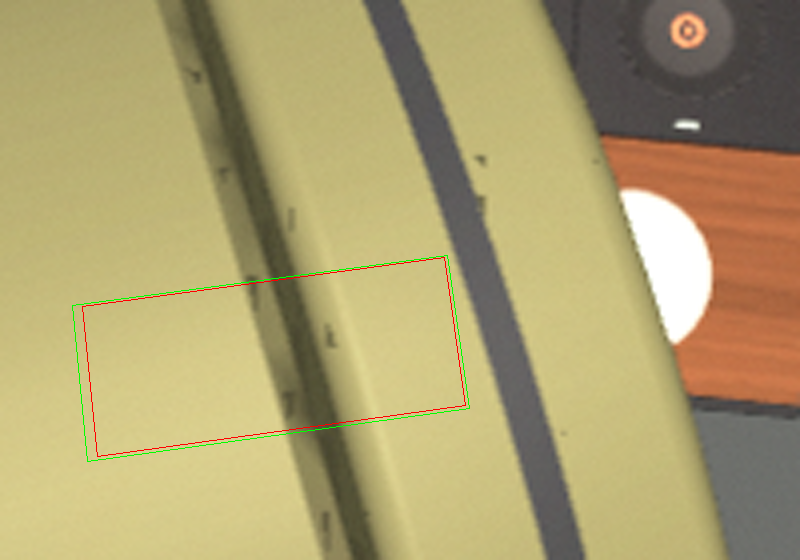

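Arm hides the top view, but the scene-camera tips match the commanded xy only if they sit at z≈0.035. That confirms the z offset of about 28 mm. I'll drop 3 mm, push a short way and check.

```bash
python3 -m handwheel '[[[0,0.003,0,0,0,0],[0.007,0.003,0,0,0,0],[0.014,0.003,0,0,0,0],[0.021,0.003,0,0,0,0],[0.028,0.003,0,0,0,0],[0.035,0.003,0,0,0,0],[0.04,0.003,0,0,0,0],[0.044,0.003,0,0,0,0],[0.046,0.003,0,0,0,0],[0.046,0.003,0,0,0,0]]]'
python3 -c "
from h import *
W=np.array([.6228,.1138]);u=np.array([np.cos(.1475),np.sin(.1475)])
to([*(W-.0452*u),.004],.1475)
im=snapshot('scene')
for l in lights('scene',im,(205,140,400,270)): print(l,ray('scene',l[2],.045).round(4))"
```

```text
clock: 5.87
tool_pos: [0.461, 0.0894, 0.0045]
eef_rot: [-0.705, -0.051, 0.051, 0.705]
contact_force: [0.1, 0.5, -0.7]
opening: 0.569
t 5.87 pos [0.461  0.0894 0.0045] F [ 0.13  0.55 -0.73] open 0.569 row [0.1184 0.0006 0.0007] [-0.0001 -0.0009  0.0002] mm 118
([313, 153, 35, 28], 754, array([330.2, 166.9])) [0.5059 0.0955 0.045 ]
([231, 171, 37, 31], 869, array([249., 186.])) [ 0.4612 -0.103   0.045 ]
([293, 202, 39, 33], 1016, array([311.9, 218.2])) [ 0.619  -0.0201  0.045 ]
```

The light has moved 32 mm and sits 45.3 mm ahead of the TCP, exactly as the cradle geometry predicts. Continuing the push.

```bash
python3 -m handwheel '[[[0.008,0,0.001,0,0,0],[0.016,0,0.001,0,0,0],[0.024,0,0.001,0,0,0],[0.032,0,0.001,0,0,0],[0.04,0,0.001,0,0,0],[0.048,0,0.001,0,0,0],[0.056,0,0.001,0,0,0],[0.064,0,0.001,0,0,0],[0.07,0,0.001,0,0,0],[0.076,0,0.001,0,0,0],[0.08,0,0.001,0,0,0],[0.08,0,0.001,0,0,0]]]'
python3 -m handwheel '[[[0.004,0,0,0,0,0],[0.008,0,0,0,0,0],[0.012,0,0,0,0,0],[0.016,0,0,0,0,0],[0.02,0,0,0,0,0],[0.024,0,0,0,0,0],[0.028,0,0,0,0,0],[0.032,0,0,0,0,0],[0.034,0,0,0,0,0],[0.036,0,0,0,0,0],[0.036,0,0,0,0,0],[0.036,0,0,0,0,0]]]'
python3 -c "
from h import *
W=np.array([.6228,.1138]);u=np.array([np.cos(.1475),np.sin(.1475)])
to([*(W-.0452*u),.004],.1475)
im=snapshot('scene')
for l in lights('scene',im,(205,140,400,270)): print(l,ray('scene',l[2],.045).round(4),ray('scene',l[2],.0335).round(4))
cv2.imwrite('pics/s5.png',cv2.resize(im[120:280,200:420,::-1],None,fx=3.5,fy=3.5,interpolation=cv2.INTER_CUBIC))"
```

```text
clock: 6.92
tool_pos: [0.5406, 0.1022, 0.0044]
eef_rot: [-0.705, -0.052, 0.051, 0.705]
contact_force: [-0.1, 0.1, -1.0]
opening: 0.567
clock: 7.92
tool_pos: [0.5751, 0.1071, 0.0044]
eef_rot: [-0.705, -0.051, 0.051, 0.705]
contact_force: [-0.4, -0.5, 0.1]
opening: 0.566
t 7.92 pos [0.5751 0.1071 0.0044] F [-0.39 -0.46  0.12] open 0.566 row [ 0.003   0.0004 -0.0004] [-0.     -0.0007 -0.    ] mm 3
([231, 172, 37, 29], 829, array([248.9, 186.5])) [ 0.4625 -0.1038  0.045 ] [ 0.4529 -0.1011  0.0335]
([345, 184, 38, 31], 904, array([362.9, 199.3])) [0.6316 0.1089 0.045 ] [0.6244 0.1146 0.0335]
([293, 202, 39, 33], 1005, array([311.7, 218.5])) [ 0.6195 -0.0209  0.045 ] [ 0.6122 -0.017   0.0335]
```

View pics/s5.png

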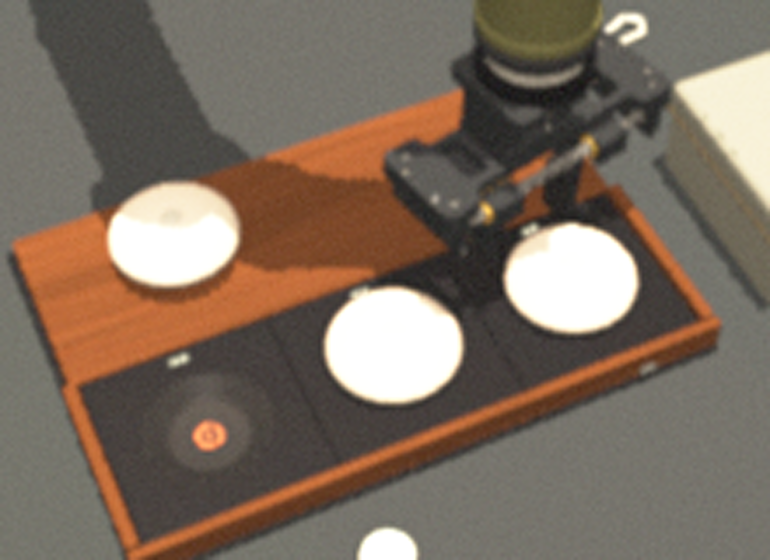

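The left light is in its well: it shows at (363,199), level, and measures within 2 mm of the well axis at seated height. The middle light is unmoved. Now I'll retreat and go to the right light.

```bash
python3 -m handwheel '[[[-0.015,0,0,0,0,0],[-0.03,0,0,0,0,0],[-0.03,-0.03,0,0,0,0],[-0.03,-0.06,0,0,0,0],[-0.03,-0.065,0,0,0,0],[-0.03,-0.065,0,0,0,0]]]'
python3 -c "
from h import *
to([.4035,-.0851,.068],-.2974)"
```

```text
clock: 8.47
tool_pos: [0.5468, 0.1034, 0.0714]
eef_rot: [-0.705, -0.053, 0.05, 0.706]
contact_force: [0.1, 0.5, 0.4]
opening: 0.563
t 8.47 pos [0.5468 0.1034 0.0714] F [0.11 0.55 0.38] open 0.563 row [-0.1691  0.0026 -0.1657] [-0.0005  0.1409  0.0012] mm 237
```

```bash
python3 -m handwheel '[[[-0.169,0,-0.166,0,0.141,0],[-0.169,0,-0.166,0,0.141,0],[-0.169,0,-0.166,0,0.141,0],[-0.169,0,-0.166,0,0.141,0],[-0.169,0,-0.166,0,0.141,0],[-0.169,0,-0.166,0,0.141,0],[-0.169,0,-0.166,0,0.141,0],[-0.169,0,-0.166,0,0.141,0],[-0.169,0,-0.166,0,0.141,0],[-0.169,0,-0.166,0,0.141,0]]]'
python3 -c "
from h import *
to([.4035,-.0851,.004],-.2974)
im=snapshot('scene')
for l in lights('scene',im,(205,140,400,270)): print(l,ray('scene',l[2],.045).round(4))
print([ (l,ray('top',l[2],.045).round(4)) for l in lights('top',snapshot('top'),(245,145,445,285))])"
```

```text
clock: 9.3
tool_pos: [0.4035, -0.0846, 0.0691]
eef_rot: [-0.699, 0.104, -0.104, 0.7]
contact_force: [0.4, 0.6, -0.9]
opening: 0.569
t 9.3 pos [ 0.4035 -0.0846  0.0691] F [ 0.45  0.6  -0.91] open 0.569 row [ 0.0001  0.0651 -0.0006] [-0.0005  0.0005  0.0002] mm 65
([231, 171, 37, 31], 859, array([249.1, 186.1])) [ 0.4616 -0.1029  0.045 ]
([345, 184, 38, 31], 925, array([362.8, 199. ])) [0.6308 0.1092 0.045 ]
([293, 202, 39, 33], 1016, array([311.8, 218.3])) [ 0.6192 -0.0204  0.045 ]
[(([267, 155, 40, 39], 1238, array([286.8, 173.8])), array([0.6208, 0.114 , 0.045 ])), (([326, 161, 40, 39], 1247, array([345.3, 179.7])), array([ 0.6089, -0.015 ,  0.045 ])), (([366, 228, 42, 34], 1041, array([387. , 243.8])), array([ 0.4701, -0.1037,  0.045 ]))]
```

Both cameras place the left light relative to the middle one within 1 mm of the 130 mm pitch, so it is home. Now I'll descend behind the right light and push.

```bash
python3 -m handwheel '[[[0,0.03,0,0,0,0],[0,0.05,0,0,0,0],[0,0.06,0,0,0,0],[0,0.065,0,0,0,0],[0,0.065,0,0,0,0],[0,0.065,0,0,0,0]]]'
python3 -m handwheel '[[[0.008,0,0,0,0,0],[0.016,0,0,0,0,0],[0.024,0,0,0,0,0],[0.032,0,0,0,0,0],[0.04,0,0,0,0,0],[0.048,0,0,0,0,0],[0.056,0,0,0,0,0],[0.064,0,0,0,0,0],[0.07,0,0,0,0,0],[0.074,0,0,0,0,0],[0.076,0,0,0,0,0],[0.076,0,0,0,0,0]]]'
python3 -c "
from h import *
W=np.array([.6006,-.1455]);u=np.array([np.cos(.2974),-np.sin(.2974)])
to([*(W-.0452*u),.004],-.2974)
im=snapshot('scene')
for l in lights('scene',im,(205,140,400,270)): print(l,ray('scene',l[2],.045).round(4))"
```

```text
clock: 9.9
tool_pos: [0.4026, -0.0849, 0.0033]
eef_rot: [-0.699, 0.105, -0.104, 0.7]
contact_force: [-0.1, -0.3, 0.1]
opening: 0.57
clock: 10.9
tool_pos: [0.4755, -0.1079, 0.0046]
eef_rot: [-0.699, 0.104, -0.105, 0.699]
contact_force: [-0.9, -0.4, 0.5]
opening: 0.569
t 10.9 pos [ 0.4755 -0.1079  0.0046] F [-0.92 -0.4   0.51] open 0.569 row [0.0854 0.0006 0.0007] [-0.0002  0.      0.0002] mm 85
([344, 184, 39, 31], 925, array([362.7, 199. ])) [0.6306 0.109  0.045 ]
([233, 191, 38, 34], 935, array([251.7, 206.5])) [ 0.5205 -0.1232  0.045 ]
([293, 202, 39, 33], 1013, array([311.8, 218.3])) [ 0.6192 -0.0204  0.045 ]
```

```bash
python3 -m handwheel '[[[0.008,0,0.001,0,0,0],[0.016,0,0.001,0,0,0],[0.024,0,0.001,0,0,0],[0.032,0,0.001,0,0,0],[0.04,0,0.001,0,0,0],[0.045,0,0.001,0,0,0],[0.049,0,0.001,0,0,0],[0.049,0,0.001,0,0,0]]]'
python3 -m handwheel '[[[0.004,0,0,0,0,0],[0.008,0,0,0,0,0],[0.012,0,0,0,0,0],[0.016,0,0,0,0,0],[0.02,0,0,0,0,0],[0.024,0,0,0,0,0],[0.028,0,0,0,0,0],[0.031,0,0,0,0,0],[0.033,0,0,0,0,0],[0.034,0,0,0,0,0],[0.034,0,0,0,0,0],[0.034,0,0,0,0,0]]]'
python3 -c "
from h import *
W=np.array([.6006,-.1455]);u=np.array([np.cos(.2974),-np.sin(.2974)])
to([*(W-.0452*u),.004],-.2974)
im=snapshot('scene')
for l in lights('scene',im,(205,140,400,280)): print(l,ray('scene',l[2],.045).round(4),ray('scene',l[2],.0335).round(4))"
```

```text
clock: 11.62
tool_pos: [0.523, -0.1218, 0.0044]
eef_rot: [-0.699, 0.105, -0.105, 0.699]
contact_force: [-0.4, 0.3, 0.2]
opening: 0.567
clock: 12.62
tool_pos: [0.5544, -0.1315, 0.0044]
eef_rot: [-0.699, 0.105, -0.105, 0.699]
contact_force: [0.2, -0.1, -0.6]
opening: 0.573
t 12.62 pos [ 0.5544 -0.1315  0.0044] F [ 0.22 -0.07 -0.61] open 0.573 row [0.003  0.0004 0.0002] [-0.      0.     -0.0001] mm 3
([344, 184, 39, 31], 923, array([362.7, 199. ])) [0.6306 0.109  0.045 ] [0.6234 0.1147 0.0335]
([293, 202, 39, 33], 1014, array([312. , 218.3])) [ 0.6194 -0.02    0.045 ] [ 0.612  -0.0161  0.0335]
([238, 221, 42, 36], 1103, array([258.4, 239.3])) [ 0.6097 -0.1482  0.045 ] [ 0.6022 -0.1461  0.0335]
```

```bash
python3 -m handwheel '[[[-0.015,0,0,0,0,0],[-0.03,0,0,0,0,0],[-0.03,-0.04,0,0,0,0],[-0.03,-0.08,0,0,0,0],[-0.06,-0.12,0,0,0,0],[-0.1,-0.12,0,0,0,0],[-0.14,-0.12,0,0,0,0],[-0.14,-0.12,0,0,0,0],[-0.14,-0.12,0,0,0,0]]]'
python3 -c "
from h import *
to([.42,-.08,.12],-.2974)
im=snapshot('scene');t=snapshot('top')
for l in lights('scene',im,(205,140,400,280)): print(l,ray('scene',l[2],.0335).round(4))
for l in lights('top',t,(245,145,445,285)): print('top',l,ray('top',l[2],.0335).round(4))
cv2.imwrite('pics/s6.png',cv2.resize(im[120:290,200:420,::-1],None,fx=3.4,fy=3.4,interpolation=cv2.INTER_CUBIC))"
```

```text
clock: 13.42
tool_pos: [0.4168, -0.0905, 0.1247]
eef_rot: [0.7, -0.105, 0.102, -0.699]
contact_force: [0.7, 0.4, -0.1]
opening: 0.566
t 13.42 pos [ 0.4168 -0.0905  0.1247] F [ 0.66  0.43 -0.06] open 0.566 row [0.     0.0047 0.0109] [ 0.0008  0.0009 -0.0011] mm 12
([344, 184, 39, 31], 925, array([362.8, 199.1])) [0.6238 0.1147 0.0335]
([293, 202, 39, 33], 1015, array([311.9, 218.3])) [ 0.6119 -0.0163  0.0335]
([238, 221, 42, 36], 1124, array([258.4, 239. ])) [ 0.6015 -0.1457  0.0335]
top ([267, 155, 40, 39], 1239, array([286.8, 173.8])) [0.6235 0.1151 0.0335]
top ([326, 161, 40, 39], 1248, array([345.3, 179.8])) [ 0.6113 -0.0158  0.0335]
top ([384, 166, 40, 39], 1259, array([403.6, 185.1])) [ 0.6007 -0.1453  0.0335]
```

View pics/s6.png

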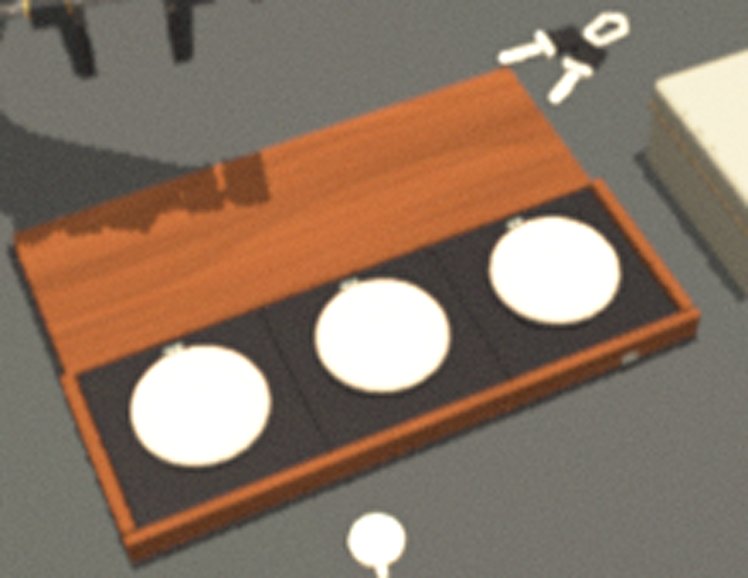

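All three lights sit level in their wells (crop (200,405), (383,335), (555,270)). Both cameras agree on position at seated height, and the arm is clear. Handing in.

```bash
python3 -c "
from plant import job
print(job.finish_job())"
```

```text
the job is handed in; nothing more can be done
None
```

I slid both loose lights along the deck into the two empty wells and handed the job in at about 13.4 s of the 58 s allowed. I pushed each one from behind with the open fingers.

**Last checks:**
- **Position:** from both cameras, at the seated height, each moved light is within 2 mm of its well's axis. All three wells look filled and level in the final picture.
- **Charging light:** it never moved measurably.
- **Other things:** the keys, the watch charger and the lockbox look untouched in the final crop. The flashlight is outside that crop, but the arm never went near it.
- **Arm:** it ended clear of everything, with force readings under 1 N (noise level).

**What failed or disagreed:**
- **First push missed:** the fingers passed over the left light's dome without moving it.
- **Height offset:** the camera showed the finger tips about 28 mm above the reported tool height, and I never found out why. I worked about 26 mm lower from then on, and both pushes then went as planned.
- **Indirect evidence:** tilt and depth in the wells were judged from the pictures and the agreement of the two cameras, not measured directly.

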